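Fit a label holder behind the lip of a reagent shelf

ROBOT

A 7-joint arm with a two-finger parallel gripper is mounted at the origin on the work surface. World frame = base frame: x ahead of the robot, y to its left, z up, the work surface at z = 0. Lengths are in m, angles in rad, forces in N, time in s.
With the tool pointing down it reaches from about 0.4 to 0.875 m from the base axis. Payload 19.3 kg.
Tool frame: the origin (TCP) lies at the very end of the fingers, on their centre line; the grasp point (between the pads) lies 19 mm behind it; z points along the fingers, x is the direction in which the jaws open and shut, and the axes are right-handed (so a half turn about z gives the same grasp; the last joint's range is limited). The gripper opens to 85 mm and grips with 20 to 120 N. Pads are 22 mm wide; open, the fingers measure 114 mm over their backs; the gripper's body (76 mm by 85 mm) begins 54 mm behind the grasp point. The pads swing forward as they close: fully open they stand 13 mm farther back than shut.
Start: joints at [-1.387, 0.521, -0.036, 1.599, 0.021, 1.021, -0.113], TCP at [0.157, 0.605, 0.231] pointing down, gripper open.
Joint ranges: [-2.91, 2.91], [-0.3, 2.13], [-1.5, 1.42], [0.17, 2.43], [-1.26, 4.41], [0.16, 1.93], [-2.52, 2.52]. Speed limits (rad/s): [1.89, 1.89, 2.39, 2.39, 3.01, 3.01, 3.01].

INTERFACE

Orientations are given as a 3x3 rotation matrix whose columns are the frame's x, y, z axes.
In Python, from cell import get_state, get_image, sign_off gives the robot as it stands.
- The arm moves only by the shell command python3 -m pendant 'ROWS'. ROWS is JSON, a list of rows, each a list of 7 numbers: the shift along the tool's x, y, z in cm, then the turn, a rotation vector about the tool's x, y, z in rad, then the closure, from -1 (fully open) to 1 (shut). A call has exactly 8 rows; each row shifts and turns the commanded pose from where the row before left it, along the tool's axes as they then stand; what a row does not reach is not made up. A row lasts 1/12 s, in which the tool goes at most 41.7 mm and 7.16 degrees, less where a joint would pass 70% of its speed; a pose out of reach is approached as far as the arm can. A call is refused whole if a number of a shift passes 4.17 or a number of a turn 0.125, either way. A call with a gripper value outside its range is refused whole. The fingers move at their own pace and stop on an object; the grip force is fixed at half the most. Time passes only in rows, so rows that do not move let the fingers close, or fill a call up. It gives the time, the measured TCP pose, the force and the opening at its end, in the units of the state.
- get_state(): the state, without advancing time (a new reading comes with each control period).
- get_image(name): name is "scene" or "top" or "wrist"; returns a dict with "image" (480x640x3 uint8, red, green, blue), "z_map" (480x640 float32, m along the optical axis (not along the pixel's ray), 0 where there is no reading), "K" (3x3 intrinsics, pixels), "k1" (the pictures are not rectified: a ray, as slopes to the right and down, at radius r is drawn at 1 + k1 r^2 times it, then the intrinsics apply), "eye" and "orientation" of the camera in the world. Camera axes: x right, y up, looking along -z (the intrinsics and any distortion apply to the point x, -y, -z); pixel columns grow to the right and rows downward; lengths in m; the calibration is good to about 2 mm. A picture is of the moment at which its call begins.
- sign_off(): hands the job in, once; it reports no verdict.
The state is a dict: "time_s": time; "joint_positions": joint angles; "joint_velocities": joint speeds; "tau": joint torques, N m; "tool_pos": TCP position; "tool_rot": TCP orientation; "force": force on the tool from outside, world axes, zero at the start; "ft_torque": the same for the moment, N m; "gripper_width": finger opening in m.
Only numpy, scipy, OpenCV 4.12 (cv2) and the standard library are available. Lean on these libraries where they do the work, as an engineer would, in place of code of your own. Each camera call takes 0.05 s, during which the arm holds its last target.

TASK

On the lab bench, take the label holder with the yellow card out of its slotted rack and push its blade straight down behind the sprung lip along the front edge of the reagent shelf, centred in front of the bottle with the yellow cap, until its shoulder is fully home on the black mounting strip. Feel it in slowly, without ramming it, and leave the bottles and the other holder undisturbed. Do not let go: finish with the fingers still on the holder, keeping it pressed firmly down so that the strip's adhesive can take.

Things in the scene. Friction and masses are not known exactly. Their poses are not given: they have to be found in the camera images.
- holder_yellow: Label holder to fit, 50 g, upright in a rack slot. Origin: middle of the blade's lower edge; z up, y along its width, x through it (both faces alike, yellow card). Blade 58 wide (y), 4 thick, rounded below, z 0-24 mm; shoulder 60 x 18 thick, z 24-30; white card frame 60 wide, 10 thick, z 30-80. Pinch the frame from above, across its thickness or width.
- holder_blue: A like holder with a blue card in the other slot of the rack; to be left alone. Same origin, axes and sizes.
- rack: White slotted rack fixed to the bench, 60 (x) x 200 (y) x 30 mm high, origin at the centre of its underside. Two slots 7 mm wide and 62 mm long (along y), centred at y = -50 and +50 mm. The holders stand in them blade down, their shoulders on the rack's top, their axes parallel to the rack's (either holder in either slot).
- shelf: Fixed reagent shelf, 460 mm long (y), origin at the centre of its underside, front to -x. Board x -80 to 80 mm, top at z 100. Along the front edge stands a 6 mm aluminium wall, x -86 to -80, up to z 126, topped by rail_seat; before it the sprung lip. A holder fully home is upright, y along the shelf's y, origin at x -88, z 106 mm here, its blade's back against the aluminium.
- rail_seat: Firm black mounting strip (tape) on top of the shelf's aluminium front wall, as long as the shelf: x -84.5 to -78 mm, z 126 to 130 mm in the shelf's frame; it behaves as rigid and does not stick at once. The holder's shoulder rests on its top when fully home. Origin: centre of its underside.
- slot_mid (a point): Middle of the shelf's length, over the label channel between aluminium wall and sprung lip: x -88, y 0, z 130 mm in the shelf's frame (level with the top of rail_seat). The channel runs along the shelf's y.
- lip (a joint): Angle (rad) of the green sprung lip, y -200 to 200 mm, 2.5 mm thick, hinged at its foot (shelf frame x -89, z 86); 0 shut, up to 0.6 as its top swings to the front (-x). Shut, it stands 1.5 mm off the aluminium up to z 114, then flares forward to z 127: mouth x -96 to -86. The blade wedges it open to 0.1-0.2; it meets it 12 mm before home: wedging in takes 4 to 10 N, then comes the firm seat.
- bottle_yellow: Amber bottle with a yellow cap, 54 mm diameter, 100 mm high, loose on the shelf's board in one of three places about 130 mm apart, some 60 mm behind the front wall; origin at the centre of its underside, axes parallel to the shelf's. The holder belongs in front of it, at the same y along the shelf.
- bottle_blue: Like bottle with a blue cap; a bystander, to be left standing.
- bottle_red: Like bottle with a red cap; a bystander, to be left standing.

How it is judged:
On the way:
1. the yellow holder is lifted clear of the rack in the fingers (height (world z) of holder_yellow above 0.04 m and contact force between the fingers and holder_yellow above 1 N), for 0.1 s.
At the end, for the whole second after the job is handed in: The yellow holder is behind the lip, its shoulder down on the mounting strip (within 2 mm), upright and along the shelf (0.1 rad), within 20 mm of the middle of the yellow-capped bottle along the shelf, still touched by the fingers (over 2 N) and pressed on the strip with over 2 N (z of holder_yellow in the frame of shelf between 0.103 and 0.108 m and x of holder_yellow in the frame of shelf between -0.0925 and -0.0855 m and y of holder_yellow in the frame of bottle_yellow between -0.02 and 0.02 m and angle between holder_yellow's own z axis and vertical below 0.1 rad and angle between the y axis of holder_yellow and the y axis of shelf, either way round below 0.1 rad and value of joint lip above 0.07 rad and contact force between holder_yellow and rail_seat above 2 N and contact force between the fingers and holder_yellow above 2 N); the arm keeps its last pose, push and grip.
It fails at once if a bottle is pushed more than 15 mm or tipped (distance of any of bottle_yellow, bottle_blue, bottle_red from where it was at the start of the episode above 0.015 m or angle between any of bottle_yellow, bottle_blue, bottle_red's own z axis and vertical above 0.3 rad).
It fails at once if the blue holder is moved more than 12 mm (distance of holder_blue from where it was at the start of the episode above 0.012 m).
It fails at once if the holder is rammed down on the mounting strip with over 100 N (contact force between holder_yellow and rail_seat above 100 N).
It also fails if it takes over 45 s, if anything falls off the work surface, if the arm or the gripper's body presses on something with over 40 N, if the wrist force passes 120 N, or if a joint passes its speed limit or range.

## Working session

There is one attempt and no reset: what is moved stays moved. The work goes in short steps, Python scripts to look and compute and a shell command to move; the robot and the scene stay as the last step left them, time stands still between calls to the robot, and variables do not carry over. Pictures are saved under pics/ and viewed, and the job is handed in when it is done.

```bash
ls; mkdir -p pics
cat > h.py <<'E'
import numpy as np, cv2
from cell import get_state, get_image
def save(n,f):
    d=get_image(n); cv2.imwrite('pics/'+f,cv2.cvtColor(d['image'],cv2.COLOR_RGB2BGR)); np.savez('pics/'+f[:-4]+'.npz',**d); return d
def ld(f):
    return dict(np.load('pics/'+f+'.npz'))
def pts(d):
    K=d['K'];h,w=d['z_map'].shape
    u,v=np.meshgrid(np.arange(w),np.arange(h))
    p=np.stack([u,v],-1).reshape(-1,1,2).astype(np.float64)
    n=cv2.undistortPoints(p,K,np.array([float(d['k1']),0,0,0]),None,None).reshape(h,w,2)
    z=d['z_map'].astype(float)
    c=np.stack([n[...,0]*z,-n[...,1]*z,-z],-1)
    W=c@d['orientation'].T+d['eye']
    W[z<=0]=np.nan
    return W
E
python3 - <<'E'
from h import *
s=get_state()
for k,v in s.items(): print(k,np.round(v,4).tolist())
for n in ['scene','top','wrist']:
    d=save(n,n+'0.png'); print(n,d['eye'],d['k1'],d['K'][0,0])
E
```

```text
pics
time_s 0.0
joint_positions [-1.3872, 0.522, -0.0363, 1.6, 0.0212, 1.0211, -0.1128]
joint_velocities [-0.0005, 0.0018, -0.0001, 0.0003, 0.0, 0.0009, -0.0014]
tau [0.0006, -92.7099, 1.9801, -36.993, 0.0178, 0.0082, -0.0]
tool_pos [0.1569, 0.6046, 0.2307]
tool_rot [[0.2511, 0.968, -0.0002], [0.968, -0.2511, -0.0011], [-0.0011, 0.0001, -1.0]]
force [-0.0925, -0.8155, 0.453]
ft_torque [0.0061, -0.0025, -0.001]
gripper_width 0.0854
scene [1.4658069  0.08752161 0.7548477 ] -0.1608231510191666 547.7209410470058
top [ 0.43429364 -0.04873589  1.04341609] -0.09239820045429488 485.62351587594924
wrist [0.09297343 0.62215188 0.37313437] -0.03617312072679469 349.9281567382777
```

View pics/top0.png

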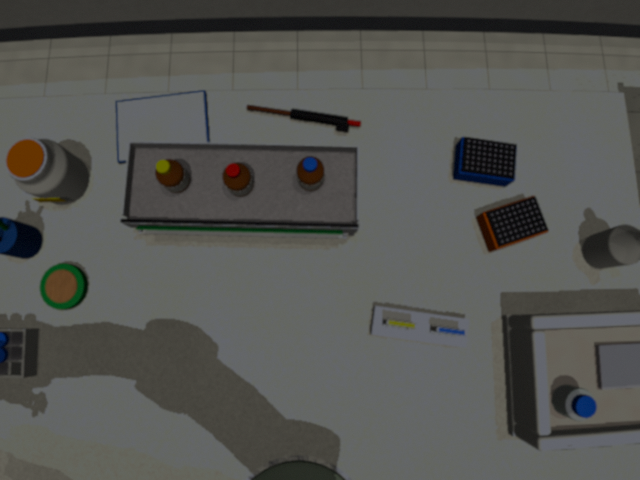

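View pics/scene0.png

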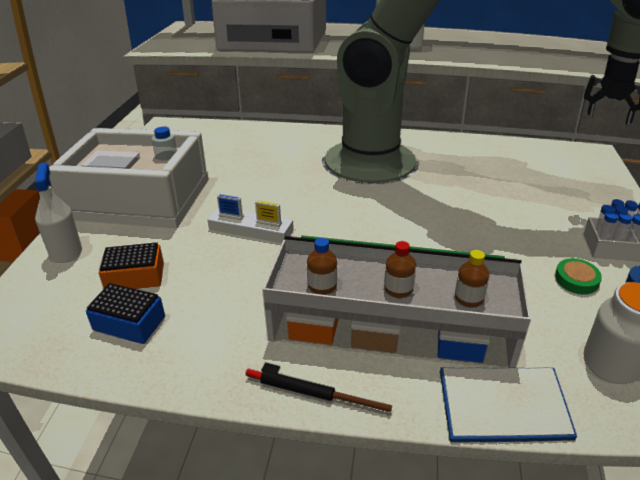

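View pics/wrist0.png

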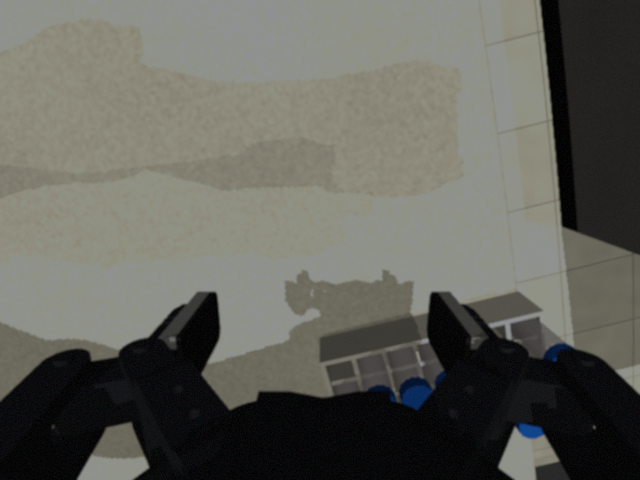

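```bash
python3 - <<'E'
from h import *
d=ld('top0');W=pts(d);im=d['image'];hsv=cv2.cvtColor(im,cv2.COLOR_RGB2HSV)
print(d['orientation'].round(3))
def st(name,m):
    p=W[m];p=p[~np.isnan(p).any(1)]
    print(name,len(p),np.nanmedian(p,0).round(4),'lo',np.percentile(p,2,axis=0).round(4),'hi',np.percentile(p,98,axis=0).round(4))
for dd,nm in ((d,'top'),(ld('scene0'),'scene')):
    W=pts(dd);hsv=cv2.cvtColor(dd['image'],cv2.COLOR_RGB2HSV)
    H,S,V=hsv[...,0],hsv[...,1],hsv[...,2];Z=W[...,2]
    print(nm,'table z',np.nanmedian(Z[(abs(W[...,0]-.35)<.05)&(abs(W[...,1])<.1)]))
    cap=(Z>.185)&(Z<.22)&(W[...,0]>.4)&(W[...,0]<.9)&(abs(W[...,1])<.45)
    st('capY',cap&(H>20)&(H<35)&(S>120)); st('capB',cap&(H>95)&(H<130)&(S>100)); st('capR',cap&((H<8)|(H>172))&(S>120))
    r=(W[...,1]<0)&(W[...,1]>-.35)&(W[...,0]>.25)&(W[...,0]<.6)
    st('hy',r&(H>20)&(H<35)&(S>120)&(V>40)); st('hb',r&(H>95)&(H<130)&(S>100)&(Z>.03))
    # rack top
    m=r&(Z>.024)&(Z<.036); p=W[m][:,:2].astype(np.float32); 
    print('rack',cv2.minAreaRect(p))
    m=r&(Z>.075)&(Z<.095); p=W[m]; print('frame tops',len(p))
    import scipy.ndimage as nd
    l,n=nd.label(m)
    for i in range(1,n+1):
        q=W[l==i]
        if len(q)>8: print('  ',len(q),q.mean(0).round(4),cv2.minAreaRect(q[:,:2].astype(np.float32)))
    # shelf board
    m=(Z>.094)&(Z<.106)&(W[...,0]>.4)&(W[...,0]<.85)&(W[...,1]>-.2)&(W[...,1]<.5)
    print('board',m.sum(),cv2.minAreaRect(W[m][:,:2].astype(np.float32)))
    m=(Z>.121)&(Z<.136)&(W[...,0]>.4)&(W[...,0]<.85)&(W[...,1]>-.2)&(W[...,1]<.5)
    print('rail',m.sum(),cv2.minAreaRect(W[m][:,:2].astype(np.float32)), W[m].mean(0))
E
python3 -c "
import cv2
i=cv2.imread('pics/top0.png')
cv2.imwrite('pics/topz.png',cv2.convertScaleAbs(cv2.resize(i[130:360,110:480],None,fx=2.1,fy=2.1,interpolation=2),alpha=1.8))"
```

```text
[[-0.018  0.987 -0.157]
 [-1.    -0.015  0.022]
 [ 0.019  0.158  0.987]]
top table z 0.0001368640125496423
capY 171 [0.703  0.2276 0.1996] lo [0.6917 0.218  0.189 ] hi [0.7147 0.2404 0.2024]
capB 157 [ 0.7029 -0.039   0.1998] lo [ 0.6918 -0.0499  0.1927] hi [ 0.7146 -0.0282  0.2026]
capR 174 [0.6937 0.1    0.1999] lo [0.6828 0.0888 0.1877] hi [0.7056 0.1125 0.203 ]
hy 88 [ 0.4136 -0.212   0.0865] lo [ 0.4082 -0.2351  0.0837] hi [ 0.4189 -0.1891  0.0902]
hb 102 [ 0.3968 -0.3103  0.0871] lo [ 0.3902 -0.3346  0.0837] hi [ 0.4029 -0.2869  0.0896]
rack ((0.4058503806591034, -0.25766029953956604), (0.19539792835712433, 0.06086863577365875), 80.20270538330078)
frame tops 614
   260 [ 0.591  -0.0622  0.0828] ((0.590360164642334, -0.06433505564928055), (0.012980042025446892, 0.12833911180496216), 1.4805370569229126)
   179 [ 0.4139 -0.2107  0.0859] ((0.41379469633102417, -0.21151691675186157), (0.06037082523107529, 0.011077094823122025), 80.63127136230469)
   175 [ 0.3966 -0.3101  0.086 ] ((0.3965156674385071, -0.3107893466949463), (0.05963512137532234, 0.01114565134048462), 79.81414031982422
[... 721 characters left out ...]
 [ 0.4082 -0.2856  0.0889]
rack ((0.40766432881355286, -0.25527116656303406), (0.1947423368692398, 0.06527987867593765), 80.42265319824219)
frame tops 328
   161 [ 0.4005 -0.3072  0.0833] ((0.3986780047416687, -0.3098311722278595), (0.06214733049273491, 0.01559932716190815), 82.2283935546875)
   167 [ 0.417  -0.2095  0.0833] ((0.4142928123474121, -0.2101486474275589), (0.06010272726416588, 0.01825280860066414), 80.9754867553711)
board 8949 ((0.6963441967964172, 0.18671713769435883), (0.6354339718818665, 0.17187242209911346), 87.23495483398438)
rail 4304 ((0.6877791285514832, 0.18668916821479797), (0.6339694857597351, 0.18330852687358856), 87.66803741455078) [0.7034731  0.13535036 0.12749528]
```

View pics/topz.png

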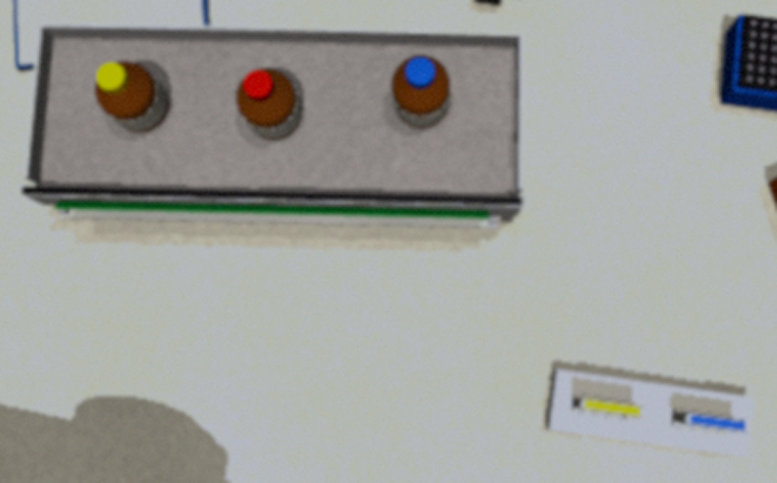

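```bash
cat >> h.py <<'E'
def shelf(d):
    W=pts(d);hsv=cv2.cvtColor(d['image'],cv2.COLOR_RGB2HSV)
    H,S,V=[hsv[...,i].astype(int) for i in range(3)];X,Y,Z=[W[...,i] for i in range(3)]
    base=(X>.5)&(X<.68)&(Y>-.12)&(Y<.42)
    out={}
    for nm,m in (('black',base&(Z>.126)&(Z<.135)&(V<45)&(S<90)),('green',base&(H>45)&(H<85)&(S>120)&(Z>.1)&(Z<.14))):
        p=W[m]
        if len(p)<30: print(nm,len(p));continue
        a=p[:,1]>-1
        for _ in range(4):
            f=np.polyfit(p[a,1],p[a,0],1);r=p[:,0]-np.polyval(f,p[:,1]);a=abs(r)<max(.006,0)
        print(nm,a.sum(),'x=',f.round(4),'res lo/hi',np.percentile(r[a],[3,97]).round(4),'y',np.percentile(p[a,1],[0.5,99.5]).round(4),'z',np.median(p[a,2]).round(4), 'yaw deg',-np.degrees(np.arctan(f[0])).round(2))
E
python3 - <<'E'
from h import *
shelf(ld('top0'));shelf(ld('scene0'))
d=ld('top0');print(d['image'][222:232,200],pts(d)[218:236,200].round(4))
E
```

```text
black 723 x= [0.0382 0.6068] res lo/hi [-0.003  0.003] y [-0.1172  0.3253] z 0.13 yaw deg -2.19
green 644 x= [0.0382 0.5957] res lo/hi [-0.0039  0.0039] y [-0.0946  0.2971] z 0.1211 yaw deg -2.19
black 494 x= [0.0382 0.6093] res lo/hi [-0.004   0.0038] y [-0.1173  0.3288] z 0.1296 yaw deg -2.19
green 211 x= [0.0397 0.5934] res lo/hi [-0.0031  0.003 ] y [-0.0921  0.299 ] z 0.1248 yaw deg -2.27
[[25 23 24]
 [41 42 43]
 [54 54 56]
 [49 50 50]
 [35 41 33]
 [18 40 23]
 [ 3 41 14]
 [10 50 21]
 [37 65 42]
 [66 78 65]] [[0.6269 0.1818 0.0995]
 [0.6246 0.1813 0.1012]
 [0.6235 0.1825 0.0961]
 [0.6147 0.1741 0.1304]
 [0.6132 0.1746 0.1283]
 [0.6107 0.1739 0.1309]
 [0.6099 0.1752 0.1251]
 [0.6084 0.1758 0.1226]
 [0.6084 0.1782 0.1124]
 [0.6056 0.1772 0.1166]
 [0.6036 0.177  0.117 ]
 [0.6003 0.1752 0.1241]
 [0.5972 0.1737 0.1304]
 [0.6043 0.186  0.0796]
 [0.6015 0.1849 0.0839]
 [0.5996 0.1852 0.0825]
 [0.5981 0.1859 0.0794]
 [0.5964 0.1863 0.0776]]
```

```bash
python3 -m pendant '[[0,0,0,0,0,0.124,-1],[0,0,0,0,0,0.124,-1],[0,0,0,0,0,0.124,-1],[0,0,0,0,0,0.124,-1],[0,0,0,0,0,0.124,-1],[0,0,0,0,0,0.124,-1],[0,0,0,0,0,0.124,-1],[0,0,0,0,0,0.124,-1]]'
```

```text
time_s: 0.82
tool_pos: [0.1569, 0.6048, 0.2311]
tool_rot: [[0.95, 0.313, -0.0], [0.313, -0.95, -0.0], [-0.0, 0.0, -1.0]]
force: [0.7, -0.0, -0.3]
gripper_width: 0.0854
```

```bash
python3 -m pendant '[[0,0,0,0,0,0.122,-1],[0,0,0,0,0,0.122,-1],[0,0,0,0,0,0.122,-1],[0,0,0,0,0,0.123,-1],[2.5,2.1,0,0,0,0,-1],[2.9,2.5,0,0,0,0,-1],[2.9,2.5,0,0,0,0,-1],[2.9,2.5,0,0,0,0,-1]]'; python3 -m pendant '[[2.9,2.5,0,0,0,0,-1],[2.9,2.5,0,0,0,0,-1],[2.9,2.5,0,0,0,0,-1],[2.9,2.5,0,0,0,0,-1],[2.9,2.5,0,0,0,0,-1],[2.9,2.5,0,0,0,0,-1],[2.9,2.5,0,0,0,0,-1],[2,1.7,0,0,0,0,-1]]'
```

```text
time_s: 1.48
tool_pos: [0.2523, 0.4904, 0.2311]
tool_rot: [[0.987, -0.163, -0.0], [-0.163, -0.987, -0.0], [0.0, 0.0, -1.0]]
force: [1.0, 0.4, 0.8]
gripper_width: 0.0855
time_s: 2.15
tool_pos: [0.4422, 0.263, 0.2315]
tool_rot: [[0.986, -0.166, 0.001], [-0.166, -0.986, -0.0], [0.001, 0.0, -1.0]]
force: [0.4, -0.3, 1.0]
gripper_width: 0.0855
```

```bash
python3 -m pendant '[[0.3,2.5,0,0,0,0,-1],[0.3,3,0,0,0,0,-1],[0.3,3,0,0,0,0,-1],[0.3,3,0,0,0,0,-1],[0.3,3,0,0,0,0,-1],[0.3,3,0,0,0,0,-1],[0.3,3,0,0,0,0,-1],[0.3,3,0,0,0,0,-1]]'; python3 -m pendant '[[0.3,3,0,0,0,0,-1],[0.3,3,0,0,0,0,-1],[0.3,3,0,0,0,0,-1],[0.3,3,0,0,0,0,-1],[0.3,3,0,0,0,0,-1],[0.3,3,0,0,0,0,-1],[0.3,3,0,0,0,0,-1],[0.3,2,0,0,0,0,-1]]'
python3 - <<'E'
from h import *
save('wrist','w1.png');save('top','t1.png');save('scene','s1.png');s=get_state();print(s['tool_pos'],s['tool_rot'],s['time_s'])
E
```

```text
time_s: 2.82
tool_pos: [0.4253, 0.029, 0.2313]
tool_rot: [[0.987, -0.163, 0.0], [-0.163, -0.987, 0.0], [0.0, -0.0, -1.0]]
force: [0.7, 0.8, 0.5]
gripper_width: 0.0853
time_s: 3.48
tool_pos: [0.4111, -0.203, 0.2314]
tool_rot: [[0.986, -0.165, 0.0], [-0.165, -0.986, -0.0], [0.0, 0.0, -1.0]]
force: [0.7, -0.0, -0.2]
gripper_width: 0.0853
[ 0.41138713 -0.20174542  0.231188  ] [[ 9.86120005e-01 -1.66033665e-01 -3.97843492e-04]
 [-1.66033817e-01 -9.86119984e-01 -3.85556766e-04]
 [-3.28306015e-04  4.46260713e-04 -9.99999847e-01]] 3.6333
```

View pics/w1.png

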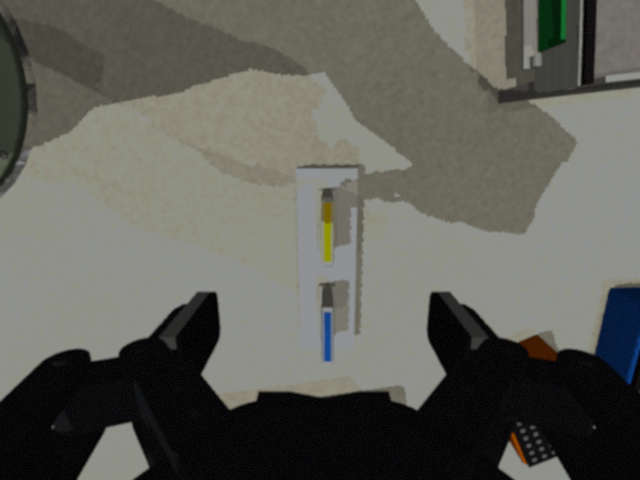

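The wrist view shows the rack running vertically, with the yellow card at about (328,235), the blue at (328,335), and the fingers at both sides with room to spare.

Run:
```python
from h import *
import scipy.ndimage as nd
for f in ('w1','t1','s1'):
    d=ld(f);W=pts(d);X,Y,Z=[W[...,i] for i in range(3)]
    print(f,'table',np.nanmedian(Z[(abs(X-.45)<.03)&(abs(Y+.12)<.03)]))
    m=(Z>.074)&(Z<.096)&(Y<-.1)&(Y>-.36)&(X>.36)&(X<.46)
    l,n=nd.label(m)
    for i in range(1,n+1):
        q=W[l==i]
        if len(q)>30:
            r=cv2.minAreaRect(q[:,:2].astype(np.float32)); print(len(q),np.round(r[0],4),np.round(r[1],4),round(r[2],2),np.median(q[:,2]).round(4))
    m=(Z>.025)&(Z<.036)&(Y<-.1)&(Y>-.4)&(X>.33)&(X<.49)
    print('rack',cv2.minAreaRect(W[m][:,:2].astype(np.float32)))
```

```text
w1 table -0.00029690106975105435
860 [ 0.4138 -0.2101] [0.0599 0.0103] 80.83 0.086
740 [ 0.3982 -0.3083] [0.0612 0.0106] 80.45 0.0858
rack ((0.4060887098312378, -0.2595489025115967), (0.1999238133430481, 0.06026619300246239), 80.63174438476562)
t1 table 0.0014644048360357154
116 [ 0.4155 -0.2008] [0.0384 0.011 ] 80.67 0.0863
rack ((0.4161452054977417, -0.19792871177196503), (0.07340698689222336, 0.06038609519600868), 80.39453125)
s1 table 0.5342427238772848
171 [ 0.3986 -0.3076] [0.0606 0.0158] 82.85 0.0832
174 [ 0.4154 -0.2102] [0.0625 0.0156] 78.83 0.0835
rack ((0.4068019688129425, -0.2598177492618561), (0.2017696350812912, 0.06716964393854141), 81.38578796386719)
```

```bash
python3 -m pendant '[[0.4,0.8,1.6,0,0,0,-1],[0,0,2.5,0,0,0,-1],[0,0,2.5,0,0,0,-1],[0,0,2.5,0,0,0,-1],[0,0,2.5,0,0,0,-1],[0,0,2.5,0,0,0,-1],[0,0,2.5,0,0,0,-1],[0,0,1.5,0,0,0,-1]]'; python3 -m pendant '[[0,0,0.5,0,0,0,-1],[0,0,0,0,0,0,-1],[0,0,0,0,0,0,0.2],[0,0,0,0,0,0,0.2],[0,0,0,0,0,0,0.2],[0,0,0,0,0,0,0.2],[0,0,0,0,0,0,0.2],[0,0,0,0,0,0,0.2]]'
python3 - <<'E'
from h import *
save('wrist','w2.png')
E
```

```text
time_s: 4.3
tool_pos: [0.4139, -0.2075, 0.0482]
tool_rot: [[0.987, -0.162, -0.002], [-0.162, -0.987, 0.001], [-0.002, -0.001, -1.0]]
force: [-1.1, -0.2, 1.1]
gripper_width: 0.0857
time_s: 4.97
tool_pos: [0.4147, -0.209, 0.0456]
tool_rot: [[0.987, -0.163, 0.001], [-0.163, -0.987, -0.0], [0.001, 0.0, -1.0]]
force: [-0.4, -0.0, -0.3]
gripper_width: 0.0343
```

View pics/w2.png

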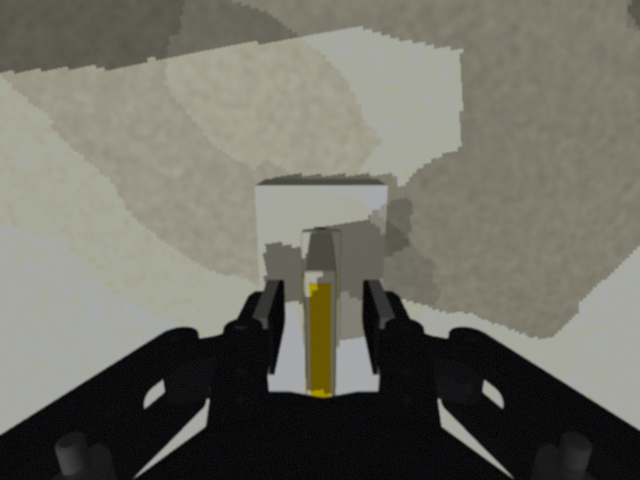

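Fingers at u≈278 and 370 straddle the frame (u≈320), well centred. Closing.

```bash
python3 -m pendant '[[0,0,0,0,0,0,1],[0,0,0,0,0,0,1],[0,0,0,0,0,0,1],[0,0,0,0,0,0,1],[0,0,0,0,0,0,1],[0,0,0,0,0,0,1],[0,0,0,0,0,0,1],[0,0,0,0,0,0,1]]';python3 -m pendant '[[0,0,-0.5,0,0,0,1],[0,0,-1,0,0,0,1],[0,0,-1.5,0,0,0,1],[0,0,-2,0,0,0,1],[0,0,-2.5,0,0,0,1],[0,0,-2.5,0,0,0,1],[0,0,-2.5,0,0,0,1],[0,0,-2.5,0,0,0,1]]'; python3 -m pendant '[[0,0,-2.5,0,0,0,1],[0,0,-2.5,0,0,0,1],[0,0,-1.5,0,0,0,1],[0,0,0,0,0,0,1],[0,0,0,0,0,0,1],[0,0,0,0,0,0,1],[0,0,0,0,0,0,1],[0,0,0,0,0,0,1]]'
python3 - <<'E'
from h import *
save('wrist','w3.png');save('scene','s3.png');s=get_state();print(s['tool_pos'],s['tool_rot'],s['time_s'],s['force'])
E
```

```text
time_s: 5.68
tool_pos: [0.4145, -0.209, 0.0453]
tool_rot: [[0.987, -0.163, -0.0], [-0.163, -0.987, 0.0], [-0.0, -0.0, -1.0]]
force: [-2.7, 0.2, 5.1]
gripper_width: 0.0095
time_s: 6.35
tool_pos: [0.414, -0.2091, 0.1972]
tool_rot: [[0.986, -0.164, 0.0], [-0.164, -0.986, -0.0], [0.0, 0.0, -1.0]]
force: [0.1, 0.6, -0.6]
gripper_width: 0.0094
time_s: 7.02
tool_pos: [0.4141, -0.209, 0.2597]
tool_rot: [[0.987, -0.164, -0.001], [-0.164, -0.987, 0.0], [-0.001, 0.0, -1.0]]
force: [-0.5, -0.7, -0.3]
gripper_width: 0.0096
[ 0.41419212 -0.20902643  0.25983207] [[ 9.86537014e-01 -1.63534256e-01 -1.12610856e-03]
 [-1.63534374e-01 -9.86537637e-01 -1.32584413e-05]
 [-1.10878027e-03  1.97237402e-04 -9.99999366e-01]] 7.1167 [ 0.17922971 -0.16457513 -0.96824643]
```

View pics/w3.png

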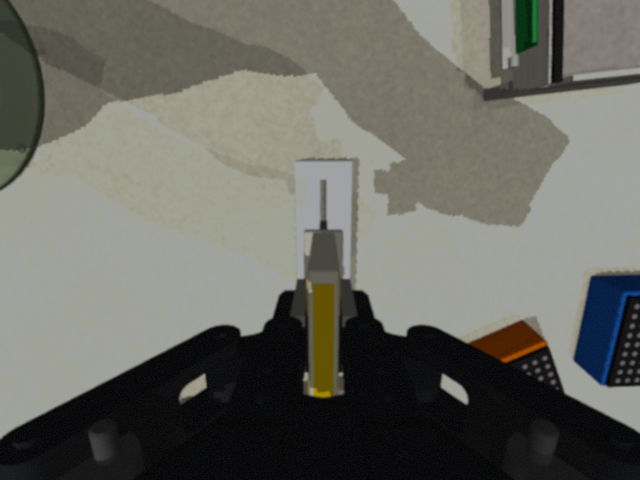

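View pics/s3.png

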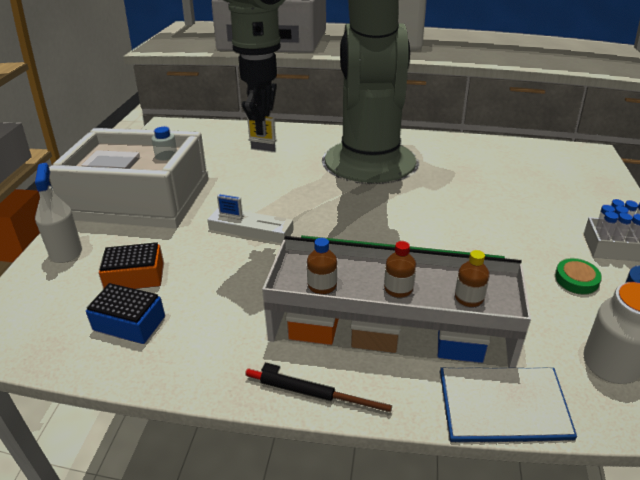

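```bash
python3 -m pendant '[[0.1,-2,0,0,0,0,1],[0.1,-3,0,0,0,0,1],[0.1,-3,0,0,0,0,1],[0.1,-3,0,0,0,0,1],[0.1,-3,0,0,0,0,1],[0.1,-3,0,0,0,0,1],[0.1,-3,0,0,0,0,1],[0.1,-3,0,0,0,0,1]]'; python3 -m pendant '[[0.1,-3,0,0,0,0,1],[0.1,-3,0,0,0,0,1],[0.1,-3,0,0,0,0,1],[0.1,-3,0,0,0,0,1],[0.1,-3,0,0,0,0,1],[0,-3,0,0,0,0,1],[0,-3,0,0,0,-0.06,1],[0,-1,0,0,0,-0.066,1]]';python3 -m pendant '[[1,0,0,0,0,0,1],[1,0,0,0,0,0,1],[0.5,0,0,0,0,0,1],[0,0,0,0,0,0,1],[0,0,0,0,0,0,1],[0,0,0,0,0,0,1],[0,0,0,0,0,0,1],[0,0,0,0,0,0,1]]'
python3 - <<'E'
from h import *
d=save('wrist','w4.png');s=get_state();print(s['tool_pos'],s['tool_rot'],s['time_s'],s['force'])
print('table',0); shelf(d); shelf(save('top','t4.png')); shelf(save('scene','s4.png'))
E
```

```text
time_s: 7.78
tool_pos: [0.4599, 0.018, 0.2601]
tool_rot: [[0.987, -0.163, -0.0], [-0.163, -0.987, -0.0], [-0.0, 0.0, -1.0]]
force: [1.1, -0.3, -0.2]
gripper_width: 0.0094
time_s: 8.45
tool_pos: [0.5, 0.2374, 0.2594]
tool_rot: [[0.999, -0.032, -0.001], [-0.032, -0.999, 0.0], [-0.001, -0.0, -1.0]]
force: [-0.6, 0.2, -1.7]
gripper_width: 0.0097
time_s: 9.12
tool_pos: [0.525, 0.2319, 0.2604]
tool_rot: [[0.999, -0.038, 0.0], [-0.038, -0.999, 0.0], [0.0, -0.0, -1.0]]
force: [0.4, -0.1, 0.1]
gripper_width: 0.0096
[0.52500367 0.23192632 0.26044136] [[ 9.99276548e-01 -3.80312543e-02  6.78068318e-05]
 [-3.80312657e-02 -9.99276534e-01  1.75559860e-04]
 [ 6.10810141e-05 -1.78011631e-04 -9.99999982e-01]] 9.1667 [-0.58465689 -0.72697086 -0.39514103]
table 0
black 1639 x= [0.0384 0.6068] res lo/hi [-0.0028  0.0027] y [0.1443 0.3306] z 0.1297 yaw deg -2.2
green 1685 x= [0.0382 0.5947] res lo/hi [-0.0042  0.0055] y [0.1383 0.302 ] z 0.1238 yaw deg -2.19
black 702 x= [0.0359 0.6069] res lo/hi [-0.0038  0.0035] y [-0.1173  0.2912] z 0.1299 yaw deg -2.06
green 640 x= [0.0378 0.5957] res lo/hi [-0.004  0.004] y [-0.0943  0.2882] z 0.1212 yaw deg -2.17
black 468 x= [0.0386 0.6094] res lo/hi [-0.0041  0.0036] y [-0.1187  0.3286] z 0.1297 yaw deg -2.21
green 231 x= [0.0374 0.5936] res lo/hi [-0.0032  0.0029] y [-0.0915  0.2988] z 0.125 yaw deg -2.14
```

View pics/w4.png

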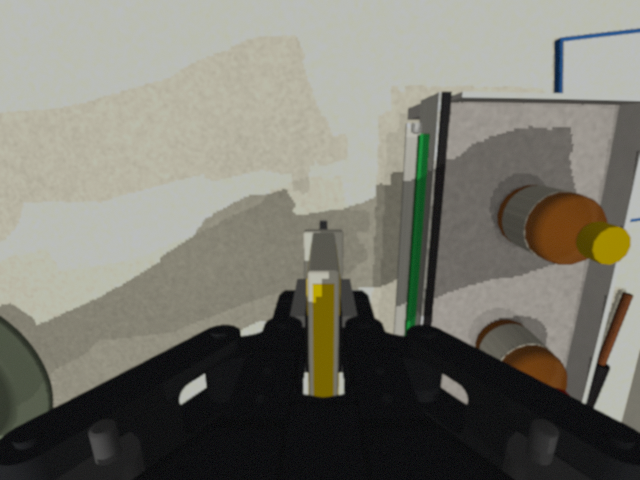

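View pics/t4.png

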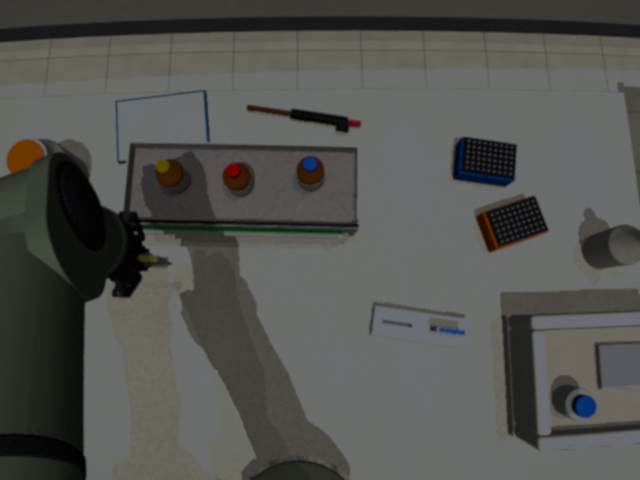

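Run:
```python
from h import *
d=ld('w4');W=pts(d);s=get_state();R=np.array(s['tool_rot']);t=np.array(s['tool_pos'])
L=(W-t)@R  # tool coords
m=(abs(L[...,0])<.012)&(L[...,1]>-.06)&(L[...,1]<-.02)&(L[...,2]>-.05)&(L[...,2]<.05)
p=L[m]
for z0 in np.arange(-.048,.045,.006):
    q=p[(p[:,2]>=z0)&(p[:,2]<z0+.006)]
    if len(q)>2: print(round(z0+.003,3),len(q),'x',np.percentile(q[:,0],[3,50,97]).round(4),'y',np.percentile(q[:,1],[3,50]).round(4))
hsv=cv2.cvtColor(d['image'],cv2.COLOR_RGB2HSV);H,S=hsv[...,0],hsv[...,1];Z=W[...,2]
c=(Z>.196)&(Z<.206)&(H>20)&(H<35)&(S>120)&(W[...,0]>.65)
print(c.sum(),cv2.minAreaRect(W[c][:,:2].astype(np.float32)))
```

```text
-0.045 19 x [-0.0027  0.0011  0.0039] y [-0.026  -0.0234]
-0.039 965 x [-0.0042  0.0005  0.0056] y [-0.0287 -0.025 ]
-0.033 194 x [-0.0047  0.0005  0.0054] y [-0.0289 -0.0285]
-0.027 162 x [-0.0043  0.0005  0.0054] y [-0.0289 -0.0286]
-0.021 130 x [-0.0039  0.0009  0.0053] y [-0.0289 -0.0285]
-0.015 120 x [-0.0043  0.0001  0.0051] y [-0.0288 -0.0285]
-0.009 104 x [-0.0042  0.0007  0.0053] y [-0.0288 -0.0285]
-0.003 94 x [-0.004   0.0009  0.0052] y [-0.0288 -0.0285]
0.003 82 x [-0.0041  0.0005  0.0054] y [-0.0288 -0.0285]
0.009 388 x [-0.0081  0.0007  0.0095] y [-0.0287 -0.0261]
0.015 37 x [-0.0078  0.0009  0.0087] y [-0.0287 -0.0285]
0.021 24 x [-0.001   0.0007  0.0024] y [-0.0277 -0.0275]
0.027 23 x [-0.001   0.0009  0.0025] y [-0.0277 -0.0275]
0.033 20 x [-0.0011  0.0004  0.0025] y [-0.0277 -0.0275]
0.039 10 x [-0.001   0.0007  0.0024] y [-0.0276 -0.0274]
1240 ((0.7043179869651794, 0.23186196386814117), (0.02460857853293419, 0.02454151213169098), 24.333749771118164)
```

```bash
python3 -m pendant '[[1,-0.4,0,0,0,0,1],[1.5,-0.4,0,0,0,0,1],[2,0,0,0,0,0,1],[2,0,0,0,0,0,1],[1,0,0,0,0,0,1],[0.65,0,0,0,0,0,1],[0,0,0,0,0,0,1],[0,0,0,0,0,0,1]]'; python3 -m pendant '[[0,0,1,0,0,0,1],[0,0,1.5,0,0,0,1],[0,0,2,0,0,0,1],[0,0,1.5,0,0,0,1],[0,0,1,0,0,0,1],[0,0,0.5,0,0,0,1],[0,0,0,0,0,0,1],[0,0,0,0,0,0,1]]'
python3 - <<'E'
from h import *
d=save('wrist','w5.png');s=get_state();print(s['tool_pos'],s['tool_rot'],s['time_s'],s['force'])
shelf(d);save('scene','s5.png')
i=cv2.imread('pics/s5.png');cv2.imwrite('pics/s5z.png',cv2.resize(i[130:330,370:570],None,fx=3,fy=3,interpolation=2))
E
```

```text
time_s: 9.93
tool_pos: [0.6065, 0.2368, 0.2601]
tool_rot: [[0.999, -0.038, -0.001], [-0.038, -0.999, -0.0], [-0.001, 0.0, -1.0]]
force: [0.4, -0.1, -1.3]
gripper_width: 0.0094
time_s: 10.6
tool_pos: [0.607, 0.237, 0.1857]
tool_rot: [[0.999, -0.038, 0.0], [-0.038, -0.999, 0.0], [0.0, -0.0, -1.0]]
force: [0.1, 0.2, -0.1]
gripper_width: 0.0093
[0.60719448 0.23697279 0.18607276] [[ 9.99277989e-01 -3.79824082e-02  9.14863550e-04]
 [-3.79827946e-02 -9.99278310e-01  4.08749345e-04]
 [ 8.98678018e-04 -4.43203297e-04 -9.99999498e-01]] 10.65 [ 0.42258727 -0.22961151 -0.88948708]
black 956 x= [0.0282 0.6105] res lo/hi [-0.0024  0.0022] y [0.2558 0.3247] z 0.1298 yaw deg -1.61
green 1232 x= [0.0516 0.592 ] res lo/hi [-0.0042  0.0045] y [0.2558 0.302 ] z 0.1227 yaw deg -2.95
```

View pics/w5.png

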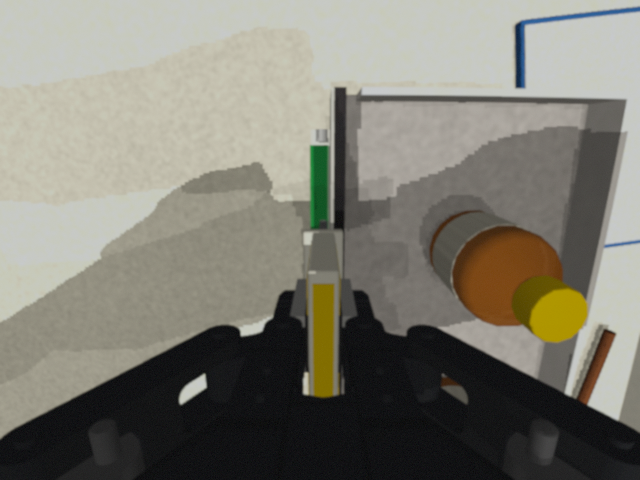

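View pics/s5z.png

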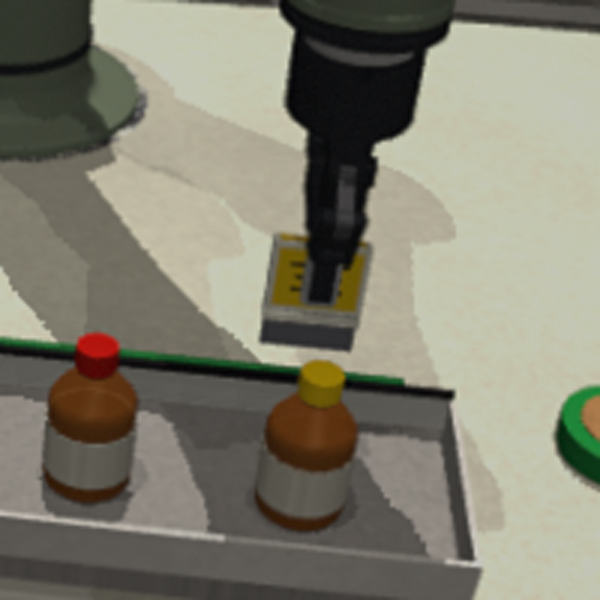

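```bash
python3 -m pendant '[[0,0,0.3,0,0,0,1],[0,0,0.3,0,0,0,1],[0,0,0.3,0,0,0,1],[0,0,0.3,0,0,0,1],[0,0,0.3,0,0,0,1],[0,0,0.3,0,0,0,1],[0,0,0.3,0,0,0,1],[0,0,0.1,0,0,0,1]]'; python3 -m pendant '[[0,0,0.1,0,0,0,1],[0,0,0.1,0,0,0,1],[0,0,0.1,0,0,0,1],[0,0,0.1,0,0,0,1],[0,0,0.1,0,0,0,1],[0,0,0.1,0,0,0,1],[0,0,0,0,0,0,1],[0,0,0,0,0,0,1]]'
```

```text
time_s: 11.37
tool_pos: [0.6068, 0.2368, 0.1627]
tool_rot: [[0.999, -0.038, -0.001], [-0.038, -0.999, -0.0], [-0.0, 0.0, -1.0]]
force: [0.0, 0.8, -0.1]
gripper_width: 0.0097
time_s: 12.03
tool_pos: [0.6073, 0.2369, 0.1576]
tool_rot: [[0.999, -0.038, 0.001], [-0.038, -0.999, 0.0], [0.001, -0.0, -1.0]]
force: [3.3, -0.4, 3.9]
gripper_width: 0.0095
```

```bash
python3 -m pendant '[[0,0,0.1,0,0,0,1],[0,0,0.1,0,0,0,1],[0,0,0.1,0,0,0,1],[0,0,0.1,0,0,0,1],[0,0,0.1,0,0,0,1],[0,0,0,0,0,0,1],[0,0,0,0,0,0,1],[0,0,0,0,0,0,1]]'
python3 - <<'E'
from h import *
s=get_state();print(s['tool_pos'],s['force'],s['ft_torque']);d=save('wrist','w6.png')
E
```

```text
time_s: 12.7
tool_pos: [0.608, 0.2369, 0.1531]
tool_rot: [[0.999, -0.038, 0.002], [-0.038, -0.999, 0.001], [0.002, -0.001, -1.0]]
force: [5.8, 0.2, 7.6]
gripper_width: 0.0093
[0.60799752 0.23693274 0.15307161] [5.76977073 0.16809867 7.63423419] [-0.03183795 -1.40364605 -0.00784682]
```

View pics/w6.png

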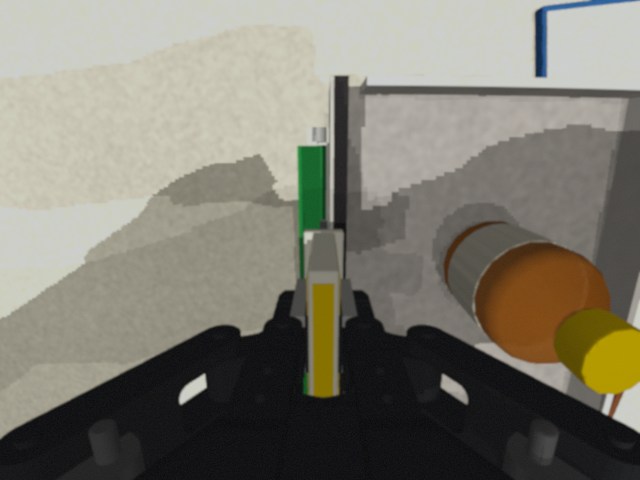

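The lip (u≈298–325) has swung forward and the blade sits between it and the strip; the force is in the 4–10 N wedge range. I'll continue slowly.

```bash
python3 -m pendant '[[0,0,0.1,0,0,0,1],[0,0,0.1,0,0,0,1],[0,0,0.1,0,0,0,1],[0,0,0.1,0,0,0,1],[0,0,0.1,0,0,0,1],[0,0,0,0,0,0,1],[0,0,0,0,0,0,1],[0,0,0,0,0,0,1]]'
python3 - <<'E'
from h import *
s=get_state();print(s['tool_pos'],s['force'],s['ft_torque'],s['gripper_width'])
E
```

```text
time_s: 13.42
tool_pos: [0.6082, 0.2368, 0.1478]
tool_rot: [[0.999, -0.038, 0.003], [-0.038, -0.999, 0.0], [0.003, -0.0, -1.0]]
force: [9.2, -0.2, 2.4]
gripper_width: 0.0094
[0.6081575  0.23682831 0.14779669] [ 9.21838462 -0.16035271  2.4070868 ] [-0.01138952 -2.1069695   0.02343439] 0.009435581711583308
```

```bash
python3 -m pendant '[[0,0,0.05,0,0,0,1],[0,0,0.05,0,0,0,1],[0,0,0.05,0,0,0,1],[0,0,0,0,0,0,1],[0,0,0,0,0,0,1],[0,0,0,0,0,0,1],[0,0,0,0,0,0,1],[0,0,0,0,0,0,1]]'; python3 -m pendant '[[0,0,0.05,0,0,0,1],[0,0,0,0,0,0,1],[0,0,0,0,0,0,1],[0,0,0.05,0,0,0,1],[0,0,0,0,0,0,1],[0,0,0,0,0,0,1],[0,0,0,0,0,0,1],[0,0,0,0,0,0,1]]'
```

```text
time_s: 14.08
tool_pos: [0.6083, 0.2368, 0.1465]
tool_rot: [[0.999, -0.038, 0.003], [-0.038, -0.999, 0.0], [0.003, -0.001, -1.0]]
force: [8.8, 0.2, 3.9]
gripper_width: 0.0093
time_s: 14.75
tool_pos: [0.6084, 0.2368, 0.1456]
tool_rot: [[0.999, -0.038, 0.003], [-0.038, -0.999, 0.001], [0.003, -0.001, -1.0]]
force: [8.4, 0.6, 5.1]
gripper_width: 0.0095
```

```bash
python3 -m pendant '[[0,0,0.05,0,0,0,1],[0,0,0,0,0,0,1],[0,0,0,0,0,0,1],[0,0,0,0,0,0,1],[0,0,0,0,0,0,1],[0,0,0,0,0,0,1],[0,0,0,0,0,0,1],[0,0,0,0,0,0,1]]';  python3 -m pendant '[[0,0,0.05,0,0,0,1],[0,0,0,0,0,0,1],[0,0,0,0,0,0,1],[0,0,0,0,0,0,1],[0,0,0,0,0,0,1],[0,0,0,0,0,0,1],[0,0,0,0,0,0,1],[0,0,0,0,0,0,1]]'
python3 - <<'E'
from h import *
d=save('wrist','w7.png');s=get_state();R=np.array(s['tool_rot']);t=np.array(s['tool_pos'])
W=pts(d);L=(W-t)@R
m=(abs(L[...,0])<.012)&(L[...,1]>-.06)&(L[...,1]<-.02)&(L[...,2]>-.05)&(L[...,2]<.03)
p=L[m];w=W[m]
for z0 in np.arange(-.048,.03,.006):
    k=(p[:,2]>=z0)&(p[:,2]<z0+.006);q=p[k]
    if len(q)>2: print(round(z0+.003,3),len(q),'x',np.percentile(q[:,0],[3,50,97]).round(4),'y',np.percentile(q[:,1],[3,50]).round(4))
k=(abs(p[:,2]+.04)<.006)&(p[:,1]>-.026); print('top z',np.median(w[k,2]),'tool z',np.median(p[k,2]))
E
```

```text
time_s: 15.42
tool_pos: [0.6085, 0.2368, 0.1454]
tool_rot: [[0.999, -0.038, 0.004], [-0.038, -0.999, 0.001], [0.003, -0.001, -1.0]]
force: [7.8, 0.5, 8.6]
gripper_width: 0.0091
time_s: 16.08
tool_pos: [0.6085, 0.2368, 0.1453]
tool_rot: [[0.999, -0.038, 0.004], [-0.038, -0.999, 0.001], [0.004, -0.001, -1.0]]
force: [3.9, -0.6, 15.8]
gripper_width: 0.0094
-0.045 6 x [-0.0018  0.0006  0.0031] y [-0.0277 -0.0226]
-0.039 982 x [-0.0041  0.0006  0.0053] y [-0.0289 -0.0251]
-0.033 193 x [-0.0047  0.0009  0.0058] y [-0.029  -0.0286]
-0.027 157 x [-0.0041  0.0006  0.0054] y [-0.029  -0.0286]
-0.021 140 x [-0.0039  0.0009  0.0056] y [-0.029  -0.0286]
-0.015 120 x [-0.0039  0.0005  0.0053] y [-0.029  -0.0286]
-0.009 103 x [-0.0041  0.0009  0.0056] y [-0.029  -0.0286]
-0.003 90 x [-0.0038  0.0009  0.0053] y [-0.0289 -0.0286]
0.003 93 x [-0.0039  0.001   0.0058] y [-0.0289 -0.0286]
0.009 375 x [-0.0081  0.0005  0.0096] y [-0.0287 -0.026 ]
0.015 1114 x [0.0044 0.0082 0.0112] y [-0.059  -0.0435]
0.021 950 x [-0.0119 -0.0095  0.0047] y [-0.0587 -0.0411]
0.027 884 x [-0.0083 -0.0053  0.0034] y [-0.0592 -0.0435]
top z 0.1858841572351308 tool z -0.040516604801783866
```

View pics/w7.png

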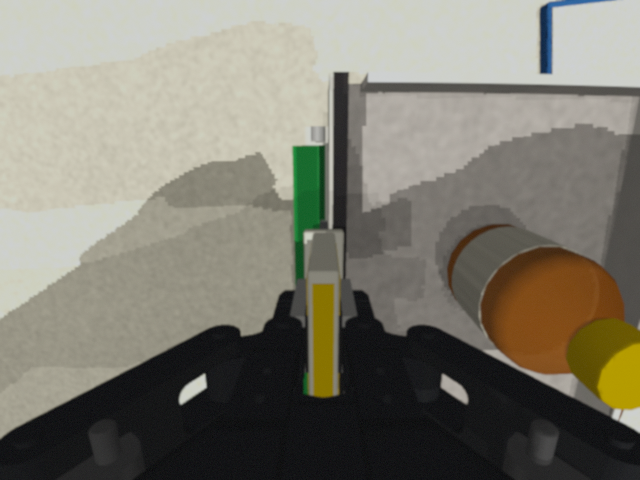

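The shoulder is home: the frame top is at 0.186 m and the force now rises steeply with no travel. I'll add a firm press.

```bash
python3 -m pendant '[[0,0,0.04,0,0,0,1],[0,0,0,0,0,0,1],[0,0,0.04,0,0,0,1],[0,0,0,0,0,0,1],[0,0,0,0,0,0,1],[0,0,0,0,0,0,1],[0,0,0,0,0,0,1],[0,0,0,0,0,0,1]]';  python3 -m pendant '[[0,0,0,0,0,0,1],[0,0,0,0,0,0,1],[0,0,0,0,0,0,1],[0,0,0,0,0,0,1],[0,0,0,0,0,0,1],[0,0,0,0,0,0,1],[0,0,0,0,0,0,1],[0,0,0,0,0,0,1]]'
python3 - <<'E'
from h import *
d=save('wrist','w8.png');s=get_state();R=np.array(s['tool_rot']);t=np.array(s['tool_pos']);print(t,s['force'])
W=pts(d);L=(W-t)@R
k=(abs(L[...,0])<.006)&(abs(L[...,2]+.04)<.006)&(L[...,1]>-.026)&(L[...,1]<0);q=W[k]
print('top z',np.median(q[:,2]),'tool z',np.median(L[k][:,2]))
hsv=cv2.cvtColor(d['image'],cv2.COLOR_RGB2HSV);H,S=hsv[...,0],hsv[...,1];Z=W[...,2]
c=(Z>.196)&(Z<.206)&(H>20)&(H<35)&(S>120)&(W[...,0]>.65)
cc=cv2.minAreaRect(W[c][:,:2].astype(np.float32));print(cc)
hc=t+R@np.array([.0007,.0015,.0405]); sy=np.array([.0384,.9993]);print('holder',hc,'dy along shelf',(hc[:2]-np.array(cc[0]))@sy)
save('scene','s8.png');save('top','t8.png')
i=cv2.imread('pics/s8.png');cv2.imwrite('pics/s8z.png',cv2.resize(i[130:330,200:600],None,fx=2,fy=2,interpolation=2))
d=ld('t8');W=pts(d);hsv=cv2.cvtColor(d['image'],cv2.COLOR_RGB2HSV);Z=W[...,2]
m=(Z>.075)&(Z<.095)&(W[...,1]<-.2)&(W[...,1]>-.36)&(W[...,0]>.36)&(W[...,0]<.46)
print('blue holder',cv2.minAreaRect(W[m][:,:2].astype(np.float32)))
E
```

```text
time_s: 16.8
tool_pos: [0.6086, 0.2368, 0.1453]
tool_rot: [[0.999, -0.038, 0.004], [-0.038, -0.999, 0.001], [0.004, -0.002, -1.0]]
force: [-0.2, -3.0, 27.2]
gripper_width: 0.0094
time_s: 17.47
tool_pos: [0.6086, 0.2369, 0.1453]
tool_rot: [[0.999, -0.038, 0.004], [-0.038, -0.999, 0.001], [0.004, -0.001, -1.0]]
force: [0.2, -2.1, 26.6]
gripper_width: 0.0096
[0.60858313 0.23686362 0.14528769] [ 0.21338147 -0.93834765 27.09542888]
top z 0.18590129047088813 tool z -0.04058996942831986
((0.6997173428535461, 0.2312345802783966), (0.01621836982667446, 0.026235640048980713), 8.095399856567383)
holder [0.60938558 0.23539347 0.10478849] dy along shelf 0.0006872388390589704
blue holder ((0.39647364616394043, -0.31103795766830444), (0.06128888204693794, 0.011157491244375706), 79.92027282714844)
```

View pics/s8z.png

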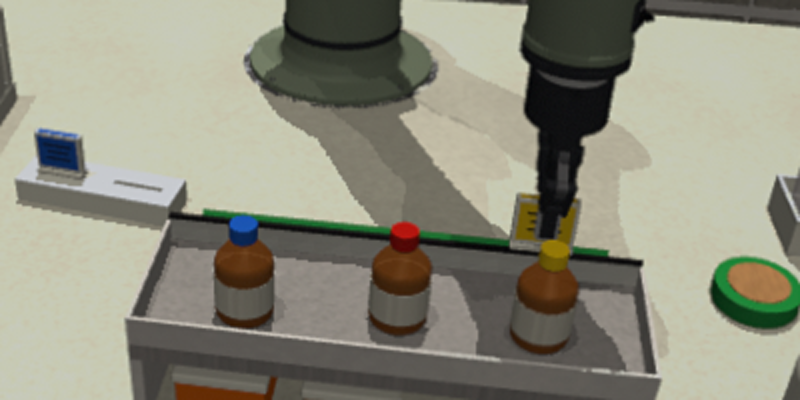

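The holder is seated in front of the yellow-capped bottle, all the bottles are standing, and the blue holder has not moved. The press is steady at 27 N, so I'm handing in.

```bash
python3 -c "
from cell import sign_off,get_state
print(sign_off()); s=get_state(); print(s['time_s'],s['tool_pos'],s['force'],s['gripper_width'])"
```

```text
the job is handed in; nothing more can be done
None
the job is handed in; nothing more can be done
```

The yellow label holder is home behind the sprung lip in front of the yellow-capped bottle, and I handed the job in at about 17.6 s with the fingers still gripping it. I pinched its frame across the thickness, lifted it from the rack and fed it down in small steps. The lip met the blade at about 4 N. The vertical force peaked near 8 N while wedging in, then rose steeply at the seat.

What the last checks showed:
- **Seating:** the frame top measured 0.186 m. That matches a holder whose shoulder is on the strip, since its lower edge would then be at 0.106 m. My estimate from the tool pose instead put the lower edge at 0.105 m. Both are within the allowed 0.103–0.108 m.
- **Position:** the holder was about 1 mm off the bottle's centre along the shelf. The cap was partly cut off in that last picture, but an earlier full view gave nearly the same bottle position along the shelf. I estimate the holder at about -88 to -89 mm in the shelf's x. Tilt was about 0.004 rad.
- **Press and grip:** the vertical force held steady at 27 N, and the fingers were closed on the frame at a 9.5 mm opening.
- **Surroundings:** the blue holder measured unmoved, and all three bottles were standing in the last picture.

The lip angle has no readout. The wrist pictures show the lip swung open with the blade behind it. The scene camera placed the strip about 2.5 mm away from where the wrist and top cameras put it. I went with those two, and the fit agreed with them.

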